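# Load a spindle shaft into a roll-in V-block

## Task

Set up the loose steel spindle shaft for its run-out check: with the fingers pushing on its side, roll it along the bench and up the ramp so that it drops into the V-block, push it endwise along the V until its end meets the stop button, then swing the standing keeper arm over and down until its pad rests on the shaft. Everything is done by pushing: do not pick the shaft up, and leave the chuck, screwdriver and loupe where they are.

Things in the scene. Friction and masses are not known exactly. Their poses are not given: they have to be found in the camera images.
- shaft: Loose polished steel shaft, a plain cylinder 32 mm in diameter, 120 mm long (about 0.45 kg, slippery, rolls freely), lying on the bench on the ramp side of the V-block, roughly parallel to the V. Origin at mid-length on its axis, 16 mm above the bench at the start; own x along the axis; y and z turn as it rolls. Small cross hole and ring grooves; both ends alike.
- v_block: Ground steel V-block fixed to the bench, x = -45 to +72 mm, y = -58 to +72 mm. Origin on the bench under the bottom of the 90-degree V, which runs along own x; z up. Back flank of the V rises to 33 mm at y = -30 mm, flat behind. V open at the -x end, shut by a 38 mm high end plate at +x. Shaft against the stop: centred at x = y = 0, axis 25.6 mm up, 15 mm sticking out past the open end.
- ramp_crest (a point): Middle of the top edge of the ramp, on the +y side of the V (V-block frame 10, 15, 16.2 mm). The ramp is plain, 109 mm wide along x; it starts at the bench at y = +72 mm (V-block frame) and rises evenly to 16 mm at y = +17 mm, where after a 4 mm wide crest the V goes down to 3 mm height at y = 0.
- stop_face (a point): Centre of the flat face of the 14 mm round steel stop button at the +x end of the V, at the height of the seated shaft's axis (V-block frame 60, 0, 25.6 mm); the shaft's end goes against it, pushed in the V-block's +x direction.
- keeper (a joint): Angle (rad) of the hinged keeper arm at the back of the V: 0 = level, pad resting on a seated shaft; grows as the free end rises; 1.57 = upright; starts leaning back at 1.7 to 1.9 (end stop 1.95). Without a shaft it drops to -0.12. Stiff damped hinge: stays where left above about 0.9, sinks slowly by its weight below that; about 1 N at the tip moves it.
- keeper_hinge (a point): Middle of the keeper's hinge pin (V-block frame 10, -44, 47 mm; pin along the V-block's x), 47 mm above the bench, held by two lugs that reach 56 mm high.
- keeper_tip (a point): Free end of the keeper arm, 85 mm from the hinge pin. A flat dark steel bar 20 mm wide (along the V-block's x), 6 mm thick; when level it reaches from the hinge in the V-block's +y direction across the shaft, its top 51.6 mm above the bench; a white 16 mm round pad is under it 44 mm from the hinge.
- spare_chuck: Bystander: cream spin chuck, 52 mm wide and 18 mm high; origin under its centre.
- screwdriver: Bystander: small screwdriver, 140 mm long along its own y, 15 mm thick; origin under its middle.
- loupe: Bystander: black-topped loupe, 34 mm wide and 42 mm high; origin under its centre.
Mind the look-alikes: they are no part of the job. There is more than one size of the shaft; the one meant has the size given above.

How it is judged:
By the outcome, as a careful person would: the job done as asked, in the order asked, and still so for the second after the job is handed in, with the robot touching nothing.
It also fails if it takes over 67 s, if anything falls off the work surface, if the arm or the gripper's body presses on something with over 40 N, if the wrist force passes 120 N, or if a joint passes its speed limit or range.

## Robot

A 6-joint arm with a two-finger parallel gripper is mounted at the origin on a cart in front of the work surface, level with it; the furniture and walls round the work are solid. World frame = base frame: x ahead of the robot, y to its left, z up, the work surface at z = 0. Lengths are in m, angles in rad, forces in N, time in s.
With the tool pointing down it reaches from about 0.375 to 0.975 m from the base axis. Payload 3.8 kg.
Tool frame: the origin (TCP) lies on the centre line of the jaws, within the pads' length; the fingertips stand 14 mm ahead of it and the grasp point (between the pads) lies 5 mm behind it; z points along the fingers, y is the line along which they close (so a half turn about z gives the same grasp; the last joint's range is limited). The gripper opens to 85 mm and grips with 20 to 120 N. Pads are 22 mm wide; open, the fingers measure 114 mm over their backs; the gripper's body (76 mm by 85 mm) begins 54 mm behind the grasp point. The pads swing forward as they close: fully open they stand 13 mm farther back than shut.
Start: joints at [-1.343, 0.264, 1.604, -0, 1.274, -0.037], TCP at [0.177, -0.651, 0.245] pointing down, gripper open.
Joint ranges: [-2.63, 2.63], [-0.94, 2.18], [0.31, 2.57], [-1.31, 4.45], [0, 2.66], [-2.55, 2.55]. Speed limits (rad/s): [2.57, 2.57, 3.14, 3.14, 3.14, 3.14].

## Interface

Orientations are given as a rotation vector (axis times angle).
In Python, from workcell import bot, eyes, spot_in gives the robot as it stands.
- The arm moves only by the tool carry_out, never from a script. Its argument "series" is text: rows parted by semicolons, each of 4 numbers parted by spaces: the shift along the world's x, y, z in m, then the turn about the world's z in degrees. In form: tx ty tz roll; .... A call has 1 to 20 rows; each row shifts and turns the commanded pose from where the row before left it; what a row does not reach is not made up. A row lasts 1/8 s, in which the tool goes at most 62.5 mm and 10.7 degrees, less where a joint would pass 70% of its speed; a pose out of reach is approached as far as the arm can. A call is refused whole if a number of a shift passes 0.0625 or a number of a turn 10.7, either way. A call with a gripper value outside its range is refused whole. "jaw" is the gripper command: -1 is shut, 1 is fully open, values between are in proportion, set as the call begins (left out, the last holds). The fingers move at their own pace and stop on an object; "grip_force" is the grip in N (left out, the last holds). Time passes only in rows, so rows that do not move let the fingers close. It gives the time, the measured TCP pose, the force, the opening and the grip force at its end, in the units of the state.
- bot.read_state(): the state, without advancing time (a new reading comes with each control period).
- eyes.read_camera(name): name is "scene" or "top"; returns (picture, depth): 400x640x3 uint8, blue, green, red; 400x640 float32, m along the optical axis (not along the pixel's ray), 0 where there is no reading.
- eyes.get_calibration(name): a dict with "K" (3x3 intrinsics, pixels), "position" and "rotation" of the camera in the world. Camera axes: x right, y down, z forward; pixel columns grow to the right and rows downward; lengths in m; the calibration is good to about 2 mm. A picture is of the moment at which its call begins. get_calibration takes no time and is no camera call.
- bot.finish_job(): hands the job in; it is judged then, once.
Trained networks look in the newest picture that a camera, given by its name, has taken for a name from the list of things; names that differ only in an ending like _2 or _b are one class to them, and where a whole thing is asked for, a point or a joint stands for the part that bears it (a point fixed in the world has none). Each returns a list of dicts, best first, with "score" (0 to 1); they miss things now and then, are a little off and sometimes report something else, mostly with a low value. They report only what shows in the picture. A call takes as long as a camera call. They do not tell look-alikes from the thing itself.
- spot_in(camera, target): "rect" ([centre column, centre row, width, height] in pixels, round what is visible of it).
The state is a dict: "time": time; "q": joint angles; "joint_vel": joint speeds; "joint_torque": joint torques, N m; "tool_pos": TCP position; "tcp_rot": TCP orientation; "wrist_force": force on the tool from outside, world axes, zero at the start; "torque": the same for the moment, N m; "width": opening from 0.0 (shut) to 1.0 (fully open); "grip_force": force on a finger pad.
Only numpy, scipy, OpenCV 4.12 (cv2) and the standard library are available. Lean on these libraries where they do the work, as an engineer would, in place of code of your own. Each camera call takes 0.05 s, during which the arm holds its last target. There are 200 camera calls.

## Working session

There is one attempt and no reset: what is moved stays moved. The work goes in short steps, Python scripts to look and compute and a tool call to move; the robot and the scene stay as the last step left them, time stands still between calls to the robot, and variables do not carry over. Pictures are saved under pics/ and viewed, at most 10 in all, crops included, and the job is handed in when it is done.

Besides the shell and the picture viewer there is one more tool, called after "Request:" in YAML: its name, and indented under it one key for each argument. carry_out: Moves the arm, as the interface text tells. Its arguments: {"type":"object","properties":{"series":{"type":"string"},"jaw":{"type":"number"},"grip_force":{"type":"number"}},"required":["series"]}

```bash
ls; mkdir -p pics; cat > h.py <<'E'
import numpy as np, cv2
from workcell import bot, eyes, spot_in
def w(cam,u,v,d):
    c=eyes.get_calibration(cam);K=np.array(c["K"]);R=np.array(c["rotation"]);p=np.array(c["position"])
    if R.shape!=(3,3): R=cv2.Rodrigues(R)[0]
    return R@(np.array([(u-K[0,2])/K[0,0],(v-K[1,2])/K[1,1],1])*d)+p
def pix(cam,P):
    c=eyes.get_calibration(cam);K=np.array(c["K"]);R=np.array(c["rotation"]);p=np.array(c["position"])
    q=K@(R.T@(np.array(P)-p)); return q[:2]/q[2]
def cloud(cam,d):
    c=eyes.get_calibration(cam);K=np.array(c["K"]);R=np.array(c["rotation"]);p=np.array(c["position"])
    v,u=np.mgrid[:400,:640]
    r=np.stack([(u-K[0,2])/K[0,0],(v-K[1,2])/K[1,1],np.ones(u.shape)],-1)*d[...,None]
    return r@R.T+p
E
python3 - <<'E'
from h import *
for c in ["scene","top"]:
    im,d=eyes.read_camera(c); cv2.imwrite(f"pics/{c}0.png",im); np.save(f"{c}0.npy",d)
    k=eyes.get_calibration(c); print(k)
    for t in ["shaft","v_block","keeper","spare_chuck","screwdriver","loupe"]:
        for r in spot_in(c,t)[:4]: print(c,t,round(r["score"],2),np.round(r["rect"]))
print(bot.read_state())
E
```

```text
pics
{'K': array([[424.46416889,   0.        , 322.94091925],
       [  0.        , 424.46416889, 198.68370095],
       [  0.        ,   0.        ,   1.        ]]), 'position': array([ 1.02389589, -0.08811881,  0.86088903]), 'rotation': array([-2.21319579, -1.47653557,  0.39660495])}
scene shaft 0.92 [355. 209.  28.  54.]
scene shaft 0.51 [389. 178.  13.  30.]
scene shaft 0.44 [280. 233.  73.  56.]
scene v_block 0.59 [279. 231.  76.  52.]
scene keeper 0.46 [252. 217.  23.  24.]
scene screwdriver 0.68 [397. 261.   9.  55.]
scene loupe 0.7 [221. 179.  17.  21.]
{'K': array([[512.84698787,   0.        , 317.98181899],
       [  0.        , 512.84698787, 198.11040391],
       [  0.        ,   0.        ,   1.        ]]), 'position': array([0.36860245, 0.10020994, 1.10534993]), 'rotation': array([-2.14586673,  2.11675388, -0.23325769])}
top shaft 0.94 [270. 184.  31.  56.]
top shaft 0.9 [217. 207.  30.  32.]
top v_block 0.93 [352. 192.  73.  62.]
top keeper 0.61 [382. 193.  25.  15.]
top spare_chuck 0.66 [262. 290.  22.  23.]
top screwdriver 0.6 [255. 126.  20.  26.]
top loupe 0.82 [390. 271.  18.  19.]
{'time': 0.7, 'q': array([-1.34290426e+00,  2.63843942e-01,  1.60397797e+00,  2.43407205e-05,
        1.27372527e+00, -3.68785374e-02]), 'joint_vel': array([-2.49489088e-05,  1.92848165e-04,  8.70610914e-04, -4.14555494e-04,
        1.75611163e-03, -5.79688569e-04]), 'joint_torque': array([-1.74343302e-03, -5.14848733e+01, -3.67613375e+01,  1.98386524e-04,
        8.03407438e-04, -1.11179750e-05]), 'tool_pos': array([ 0.1766586 , -0.65147085,  0.24532945]), 'tcp_rot': array([3.11406207e+00, 4.14670149e-01, 4.32047082e-05]), 'wrist_force': array([-0.41724395,  0.55029656, -0.19269958]), 'torque': array([-0.03051841,  0.00047113, -0.01573004]), 'grip_force': 0.0, 'width': 0.9999117809148625}
```

```bash
python3 - <<'E'
from h import *
a=cv2.imread("pics/top0.png")[90:330,190:430]; b=cv2.imread("pics/scene0.png")[130:310,190:430]
cv2.imwrite("pics/a.png",cv2.resize(a,None,fx=2.5,fy=2.5,interpolation=cv2.INTER_CUBIC))
cv2.imwrite("pics/b.png",cv2.resize(b,None,fx=3,fy=3,interpolation=cv2.INTER_CUBIC))
d=np.load("top0.npy");P=cloud("top",d)
for n,u,v in [("shaft",270,184),("sh2",217,207),("vb",352,192),("keep",382,193),("chuck",262,290),("screw",255,126),("loupe",390,271)]: print(n,P[v,u].round(3))
E
```

```text
Traceback (most recent call last):
  File "h.py", line 14, in cloud
    return r@R.T+p
           ~~~~~^~
ValueError: operands could not be broadcast together with shapes (400,640) (3,)
```

View pics/a.png

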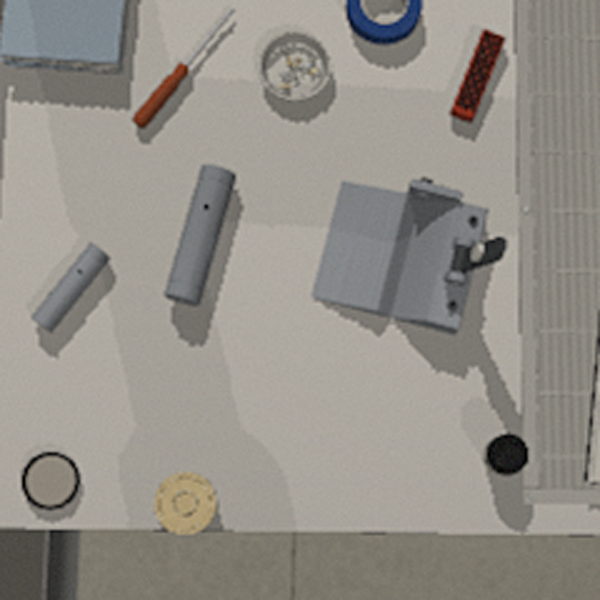

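View pics/b.png

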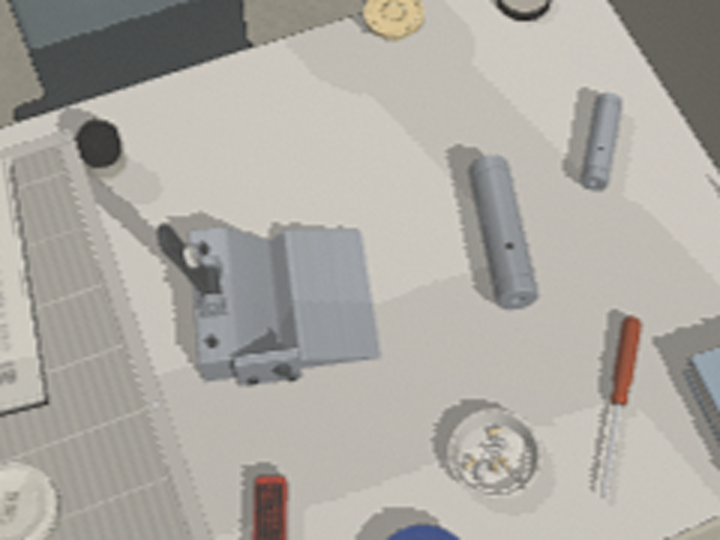

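The top view shows the large shaft at px (271,183), the small decoy at (218,205), and the V-block at (352,192) with its ramp on the left. The end plate is at (362,166) and the keeper leans back to the right at (382,193). Next I'll fit the geometry from depth.

```bash
sed -i 's/R=np.array(c\["rotation"\])/R=cv2.Rodrigues(np.array(c["rotation"]))[0]/; /if R.shape/d' h.py
cat > fit.py <<'E'
from h import *
from scipy.optimize import minimize
d=np.load("top0.npy");P=cloud("top",d)
def reg(u0,u1,v0,v1): return P[v0:v1,u0:u1].reshape(-1,3)
for n,u,v in [("sh2",217,207),("chuck",262,290),("screw",262,118),("loupe",392,271),("glass",308,117)]: print(n,P[v,u].round(3))
b=reg(280,310,215,260); print("bench z",b[:,2].mean(),b[:,2].std())
s=reg(250,292,150,218); s=s[(s[:,2]>.008)]
(c,sz,a)=cv2.minAreaRect(s[:,:2].astype(np.float32)); print("shaft",c,sz,a,s[:,2].max())
v=reg(310,395,155,228)
np.save("v.npy",v)
# model height in V frame
def H(x,y):
    h=np.interp(y,[-58,-30,-29.999,0,13,17,72],[33,33,33,3,16,16,0]) 
    ins=(x>-45)&(x<64)&(y>-58)&(y<72)
    return np.where(ins,h,0)
def cost(p,pr=0):
    e=v[:,:2]-p[:2]; cc,ss=np.cos(p[2]),np.sin(p[2])
    x=(e[:,0]*cc+e[:,1]*ss)*1e3; y=(-e[:,0]*ss+e[:,1]*cc)*1e3
    r=np.abs(v[:,2]*1e3-p[3]*1e3-H(x,y)); return np.minimum(r,8).mean()
best=min((minimize(cost,[x,y,a,0],method="Nelder-Mead",options=dict(initial_simplex=np.array([[x,y,a,0],[x+.01,y,a,0],[x,y+.01,a,0],[x,y,a+.1,0],[x,y,a,.003]]),maxiter=800)) for x in (.36,.39) for y in (-.01,.02) for a in (-.4,-.2,0)),key=lambda r:r.fun)
print("vblock",best.x,best.fun)
E
python3 fit.py; python3 -c "
from h import *
print(cloud('top',np.load('top0.npy'))[192,352])"
```

```text
sh2 [0.558 0.289 0.021]
chuck [0.384 0.189 0.012]
screw [0.763 0.201 0.011]
loupe [ 0.426 -0.08   0.042]
glass [0.771 0.098 0.001]
bench z 0.005077255675462218 0.07946107937836477
shaft (0.5161386132240295, 0.16354669630527496) (0.3123090863227844, 0.07467852532863617) 9.785767555236816 1.1053499337772894
vblock [ 3.61178562e-01 -5.22894716e-03 -4.04396557e-01  1.81507246e-04] 4.539370832990863
[ 0.59927133 -0.00136377  0.00196963]
```

```bash
sed -i 's/reshape(-1,3)$/reshape(-1,3)[d[v0:v1,u0:u1].ravel()>0]/; s/for x in (.36,.39) for y in (-.01,.02)/for x in (.58,.61) for y in (-.03,.0)/; s/s\[(s\[:,2\]>.008)\]/s[(s[:,2]>.008)\&(s[:,2]<.05)]/' fit.py
cat >> fit.py <<'E'
k=v[v[:,2]>.045]; print("keeper/high pts",len(k)); 
p=best.x
e=k[:,:2]-p[:2]; cc,ss=np.cos(p[2]),np.sin(p[2])
L=np.c_[(e[:,0]*cc+e[:,1]*ss),(-e[:,0]*ss+e[:,1]*cc),k[:,2]]*1e3
for r in L[np.argsort(L[:,2])][::4]: print(r.round(0))
c2=np.array(c)-p[:2]; print("shaft in V",c2[0]*cc+c2[1]*ss,-c2[0]*ss+c2[1]*cc)
E
python3 fit.py
```

```text
sh2 [0.558 0.289 0.021]
chuck [0.384 0.189 0.012]
screw [0.763 0.201 0.011]
loupe [ 0.426 -0.08   0.042]
glass [0.771 0.098 0.001]
bench z -0.0006575981940186379 0.002044943484303656
shaft (0.6108537912368774, 0.17966239154338837) (0.031734563410282135, 0.1199779361486435) 75.68235778808594 0.03663783320035985
vblock [ 5.87672019e-01  2.35399394e-03 -2.45867683e-01 -3.68704219e-04] 2.1814005702010335
keeper/high pts 272
[ 21. -36.  46.]
[-10. -44.  47.]
[ 22. -40.  48.]
[ -7. -51.  49.]
[  5. -39.  50.]
[ -6. -38.  50.]
[ 26. -49.  50.]
[  8. -41.  51.]
[-10. -47.  51.]
[ -9. -43.  51.]
[  7. -39.  51.]
[ 16. -39.  52.]
[ 24. -37.  52.]
[ -5. -42.  52.]
[ -1. -41.  53.]
[ 28. -42.  53.]
[  3. -39.  53.]
[ 22. -46.  54.]
[ 10. -42.  54.]
[ 20. -46.  54.]
[ -4. -39.  54.]
[ 26. -45.  55.]
[ 24. -47.  55.]
[ -4. -43.  55.]
[ -9. -46.  56.]
[ 22. -39.  56.]
[ 28. -44.  57.]
[ -0. -48.  57.]
[ -6. -43.  58.]
[  8. -46.  59.]
[ 14. -47.  60.]
[  3. -47.  63.]
[  7. -48.  65.]
[  2. -48.  67.]
[ -0. -49.  69.]
[  4. -50.  72.]
[ -1. -56.  80.]
[  7. -49.  85.]
[  9. -50.  88.]
[  1. -54.  88.]
[ -1. -54.  90.]
[  4. -49.  92.]
[ 10. -51.  93.]
[  9. -54.  94.]
[  4. -52.  96.]
[  8. -51.  96.]
[  6. -56.  97.]
[  8. -55.  98.]
[  5. -53.  99.]
[ 10. -56. 101.]
[  4. -58. 103.]
[ 14. -59. 105.]
[ -0. -62. 107.]
[  2. -59. 110.]
[ -1. -63. 112.]
[  8. -59. 112.]
[  2. -60. 115.]
[  5. -59. 117.]
[ 10. -62. 119.]
[ 18. -63. 121.]
[ 17. -61. 122.]
[  0. -61. 123.]
[  8. -69. 125.]
[ 13. -64. 125.]
[  3. -66. 126.]
[  9. -65. 127.]
[ 10. -64. 128.]
[  6. -63. 128.]
shaft in V -0.020671895119121632 0.17761851023183234
```

Request:
carry_out:
  series: "0.022 0.043 0 3.03;0.022 0.043 0 3.03;0.022 0.043 0 3.03;0.022 0.043 0 3.03;0.022 0.043 0 3.03;0.022 0.043 0 3.03;0.022 0.043 0 3.03;0.022 0.043 0 3.03;0.022 0.043 0 3.03;0.022 0.043 0 3.03;0.022 0.043 0 3.03;0.022 0.043 0 3.03;0.022 0.043 0 3.03;0.022 0.043 0 3.03;0.022 0.043 0 3.03;0.022 0.043 0 3.03;0.022 0.043 0 3.03;0.022 0.043 0 3.03;0.022 0.043 0 3.03;0.022 0.043 0 3.03"
  jaw: 0.2

```text
time: 3.2
tool_pos: [0.6173, 0.2101, 0.2455]
tcp_rot: [2.477, 1.931, 0.001]
wrist_force: [0.6, -0.1, 0.6]
width: 0.599
grip_force: 0.0
```

```bash
cat > chk.py <<'E'
import sys
from h import *
O=np.array([.5877,.0024]);a=-.246;c,s=np.cos(a),np.sin(a)
def toV(P): e=P[...,:2]-O; return np.stack([e[...,0]*c+e[...,1]*s,-e[...,0]*s+e[...,1]*c,P[...,2]],-1)
def toW(x,y): return O+np.array([x*c-y*s,x*s+y*c])
E
python3 - <<'E'
from chk import *
im,d=eyes.read_camera("scene"); P=toV(cloud("scene",d))*1e3; 
T=toV(bot.read_state()["tool_pos"])*1e3; print(T)
m=(d>0)&(abs(P[...,0]-T[0])<70)&(abs(P[...,1]-T[1])<60)&(P[...,2]>120)
q=P[m]-T
for z in range(-40,60,5):
    k=q[(q[:,2]>=z)&(q[:,2]<z+5)]
    if len(k): print(z,len(k),k.min(0).round(),k.max(0).round())
cv2.imwrite("pics/c.png",cv2.resize(im[60:310,190:490],None,fx=2.4,fy=2.4))
E
```

```text
[-21.10560349 214.3115528  245.14203109]
-15 2 [-28. -15. -10.] [ 29.  -6. -10.]
-10 16 [-29. -19. -10.] [31. -8. -5.]
-5 23 [-34. -19.  -4.] [36.  3. -1.]
0 31 [-30. -19.   0.] [38.  2.  4.]
5 29 [-31. -19.   5.] [39.  1. 10.]
10 30 [-33. -19.  10.] [38. -1. 15.]
15 20 [-32. -20.  15.] [ 38. -11.  20.]
20 14 [-32. -19.  20.] [ 30. -12.  25.]
25 18 [-35. -19.  25.] [-27. -10.  29.]
30 15 [-41. -21.  30.] [ 37. -13.  35.]
35 28 [-53. -22.  35.] [55. -5. 40.]
40 62 [-56. -22.  40.] [56.  4. 45.]
45 36 [-49. -21.  45.] [57.  4. 50.]
50 30 [-22. -25.  50.] [60.  2. 55.]
55 84 [-30. -25.  55.] [60.  4. 60.]
```

View pics/c.png

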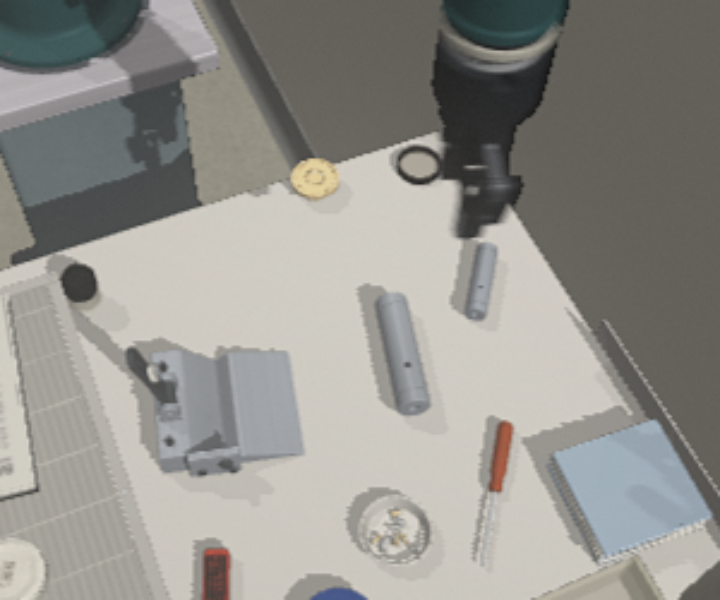

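The arm is above the gap and clear of the decoy at (482,280). The large shaft is at crop px (404,352) and nothing has been disturbed. Now I'll descend behind the shaft.

Request:
carry_out:
  series: "0 0 -0.04 0;0 0 -0.05 0;0 0 -0.05 0;0 0 -0.04 0;0 0 -0.025 0;0 0 -0.015 0;0 0 0 0;0 0 0 0"

```text
time: 4.25
tool_pos: [0.6179, 0.2089, 0.0268]
tcp_rot: [2.479, 1.929, 0.004]
wrist_force: [0.0, 0.3, 0.7]
width: 0.6
grip_force: 0.0
```

```bash
python3 - <<'E'
from chk import *
im,d=eyes.read_camera("top"); P=toV(cloud("top",d))*1e3
st=bot.read_state();print(toV(st["tool_pos"])*1e3,st["wrist_force"])
im,d=eyes.read_camera("scene"); Q=toV(cloud("scene",d))*1e3
for P in (P,Q):
    m=(abs(P[...,1]-178)<28)&(abs(P[...,0]+21)<75)&(P[...,2]>8)&(P[...,2]<45)
    r=cv2.minAreaRect(P[m][:,:2].astype(np.float32)); print(r,P[m].min(0),P[m].max(0))
cv2.imwrite("pics/d.png",cv2.resize(im[110:310,190:490],None,fx=2.6,fy=2.6))
E
```

```text
[-20.83594616 207.69367943  27.08829867] [ 0.98113203  0.38105876 -0.68305491]
((23.683238983154297, 187.6444854736328), (22.217823028564453, 5.222380638122559), 29.415359497070312) [ 12.72400697 181.06780444  16.89311916] [ 33.92288367 193.53092523  32.30036544]
((-19.51968765258789, 180.6540069580078), (120.68374633789062, 43.76742172241211), 0.1469874531030655) [-79.87708821 158.64768336   8.2018413 ] [ 40.81031607 202.46305924  44.34275041]
```

View pics/d.png

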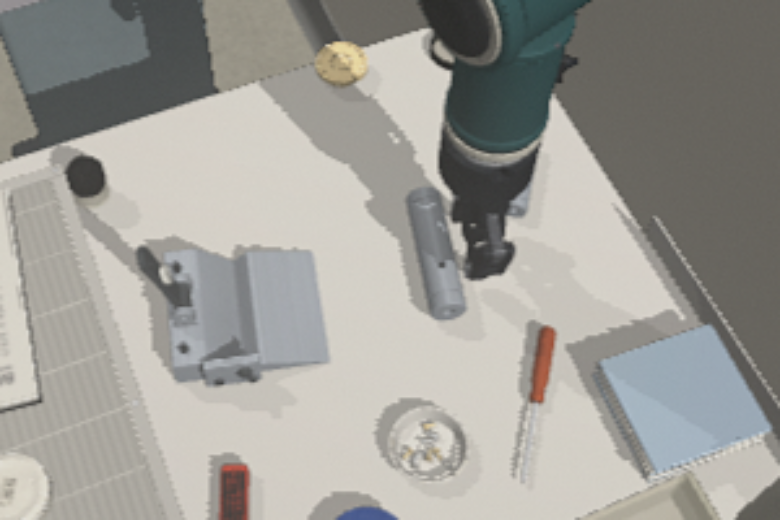

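Request:
carry_out:
  series: "0 0 -0.004 0;0 0 -0.004 0;-0.0012 -0.0049 0 0;-0.0012 -0.0049 0 0;-0.0017 -0.0068 0 0;-0.0029 -0.0116 0 0;-0.0029 -0.0116 0 0;-0.0029 -0.0116 0 0;-0.0029 -0.0116 0 0;-0.0029 -0.0116 0 0;-0.0029 -0.0116 0 0;-0.0024 -0.0097 0 0;-0.0015 -0.0058 0 0"

```text
time: 5.98
tool_pos: [0.5916, 0.1073, 0.0177]
tcp_rot: [-2.48, -1.927, -0.003]
wrist_force: [0.2, 7.7, 4.0]
width: 0.601
grip_force: 3.7
```

```bash
cat > look.py <<'E'
from chk import *
def look(y0,y1,zmin=8,zmax=50,x0=-100,x1=62,cams=("scene",)):
    for cam in cams:
        im,d=eyes.read_camera(cam); P=toV(cloud(cam,d))*1e3
        st=bot.read_state();print("T",(toV(st["tool_pos"])*1e3).round(1),st["wrist_force"].round(1),st["time"])
        m=(d>0)&(P[...,1]>y0)&(P[...,1]<y1)&(P[...,0]>x0)&(P[...,0]<x1)&(P[...,2]>zmin)&(P[...,2]<zmax)
        q=P[m]; 
        for x in range(x0,x1,20):
            k=q[(q[:,0]>=x)&(q[:,0]<x+20)]
            if len(k)>4:
                t=k[k[:,2]>np.percentile(k[:,2],85)]
                print(cam,x,len(k),"x",k[:,0].min().round(),k[:,0].max().round(),"y",k[:,1].min().round(1),k[:,1].max().round(1),"top y,z",t[:,1].mean().round(1),t[:,2].mean().round(1))
    return im,d
E
python3 -c "
from look import *
im,d=look(30,125,10)
cv2.imwrite('pics/e.png',cv2.resize(im[110:310,190:490],None,fx=2.6,fy=2.6))"
```

```text
T [-21.5 102.3  17.9] [0.1 2.4 1. ] 6.025
scene -80 58 x -80.0 -60.0 y 57.5 79.8 top y,z 72.8 33.1
scene -60 98 x -60.0 -40.0 y 31.0 86.4 top y,z 74.2 33.8
scene -40 127 x -40.0 -20.0 y 30.1 86.4 top y,z 73.5 33.6
scene -20 139 x -20.0 -0.0 y 30.2 88.5 top y,z 74.0 33.8
scene 0 154 x 0.0 20.0 y 30.1 105.0 top y,z 73.2 33.7
scene 20 198 x 20.0 40.0 y 30.7 89.3 top y,z 72.3 33.5
scene 40 39 x 40.0 59.0 y 30.3 87.8 top y,z 70.6 19.7
```

Request:
carry_out:
  series: "-0.0015 -0.0058 0.0018 0;-0.0015 -0.0058 0.0018 0;-0.0015 -0.0058 0.0018 0;-0.0015 -0.0058 0.0018 0;-0.0015 -0.0058 0.0018 0;-0.0015 -0.0058 0.0018 0;-0.0015 -0.0058 0.0018 0;-0.0015 -0.0058 0.0018 0;-0.0010 -0.0039 0.001 0;0 0 0 0"

```text
time: 7.28
tool_pos: [0.5805, 0.0575, 0.0343]
tcp_rot: [2.478, 1.928, 0.007]
wrist_force: [2.4, 4.4, 2.1]
width: 0.598
grip_force: 2.5
```

```bash
python3 -c "
from look import *
im,d=look(-5,60,22,60)
cv2.imwrite('pics/f.png',cv2.resize(im[110:310,190:490],None,fx=2.6,fy=2.6))"
```

```text
T [-20.6  51.5  34.1] [1.8 3.1 2.3] 7.325
scene -80 36 x -77.0 -60.0 y 6.4 23.2 top y,z 18.3 47.4
scene -60 78 x -60.0 -41.0 y 6.8 39.6 top y,z 21.4 47.9
scene -40 96 x -40.0 -20.0 y 6.6 32.7 top y,z 22.4 48.6
scene -20 108 x -20.0 -0.0 y 6.7 37.7 top y,z 22.2 48.1
scene 0 127 x 0.0 20.0 y 6.5 58.7 top y,z 21.5 47.9
scene 20 129 x 20.0 40.0 y 6.6 38.3 top y,z 22.5 47.6
scene 40 60 x 40.0 43.0 y 7.0 37.4 top y,z 23.2 45.4
```

View pics/f.png

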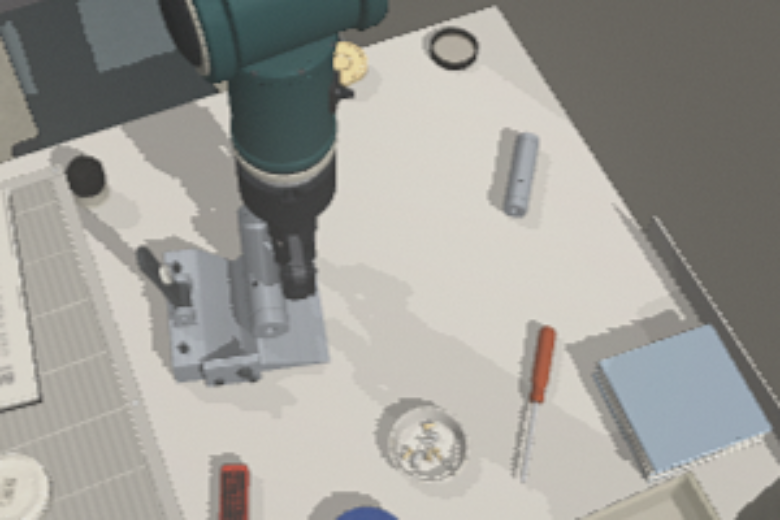

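The shaft lies straight across the ramp just below the crest. I'll push it over.

Request:
carry_out:
  series: "-0.0010 -0.0039 0.001 0;-0.0010 -0.0039 0.001 0;-0.0007 -0.0029 0 0;-0.0007 -0.0029 0 0;-0.0005 -0.0019 0 0;-0.0005 -0.0019 0 0;0 0 0 0;0 0 0 0;0 0 0 0"

```text
time: 8.45
tool_pos: [0.5739, 0.0392, 0.0347]
tcp_rot: [2.479, 1.929, 0.0]
wrist_force: [-0.0, 0.5, 1.1]
width: 0.598
grip_force: 0.0
```

```bash
python3 -c "
from look import *
im,d=look(-28,35,22,60)"
```

```text
T [-22.3  32.3  34.7] [-0.   0.5  0.1] 8.5
scene -80 58 x -78.0 -60.0 y -18.7 8.9 top y,z -4.1 43.4
scene -60 107 x -60.0 -40.0 y -27.5 11.8 top y,z -1.5 43.2
scene -40 131 x -40.0 -20.0 y -27.8 12.3 top y,z -2.3 42.8
scene -20 132 x -20.0 -0.0 y -28.0 12.9 top y,z -0.8 43.4
scene 0 156 x 0.0 20.0 y -27.9 34.1 top y,z -3.5 43.2
scene 20 158 x 20.0 40.0 y -27.7 13.0 top y,z -2.5 43.3
scene 40 67 x 40.0 57.0 y -27.4 13.1 top y,z -2.9 39.9
```

Request:
carry_out:
  series: "0.001 0.004 0.012 0;0 0 0.024 0;0 0 0.024 0;-0.02 -0.002 0 0;-0.03 -0.003 0 0;-0.03 -0.003 0 0;-0.016 -0.006 0 0;0 0 -0.02 0;0 0 -0.025 0;0 0 -0.015 0;0 0 -0.005 0;0 0 0 0;0 0 0 0"
  jaw: -1

```text
time: 10.12
tool_pos: [0.4797, 0.0291, 0.0304]
tcp_rot: [2.479, 1.929, 0.002]
wrist_force: [0.5, -0.3, 0.3]
width: 0.003
grip_force: 0.0
```

```bash
python3 -c "
from look import *
im,d=look(-28,28,12,60,-140,80,('scene','top'))
im,d=eyes.read_camera('scene')
cv2.imwrite('pics/g.png',cv2.resize(im[130:290,190:390],None,fx=3.6,fy=3.6))"
```

```text
T [-111.3   -0.3   30.5] [ 0.6 -0.7 -0.2] 10.175
scene -100 5 x -99.0 -97.0 y -8.8 0.3 top y,z -1.9 29.4
scene -80 89 x -80.0 -60.0 y -18.7 12.2 top y,z -3.3 43.0
scene -60 136 x -60.0 -40.0 y -27.6 26.4 top y,z -4.6 42.6
scene -40 183 x -40.0 -20.0 y -27.9 27.8 top y,z -2.5 42.6
scene -20 200 x -20.0 -0.0 y -28.0 27.7 top y,z -2.0 42.4
scene 0 199 x 1.0 20.0 y -28.0 27.9 top y,z -2.2 42.7
scene 20 222 x 20.0 40.0 y -27.7 27.8 top y,z -2.4 42.8
scene 40 189 x 40.0 60.0 y -27.9 27.6 top y,z -3.5 36.6
scene 60 175 x 60.0 77.0 y -27.7 27.5 top y,z -7.4 39.9
T [-111.3   -0.4   30.5] [-0.6  0.1  0.1] 10.225
top -20 19 x -4.0 -0.0 y -2.4 25.9 top y,z 1.7 41.6
top 0 206 x 0.0 20.0 y -27.8 27.6 top y,z 0.1 42.8
top 20 218 x 20.0 40.0 y -27.8 27.8 top y,z 1.0 42.2
top 40 147 x 40.0 60.0 y -27.8 27.9 top y,z -9.4 33.2
top 60 139 x 60.0 77.0 y -27.8 26.5 top y,z -5.8 40.2
```

View pics/g.png

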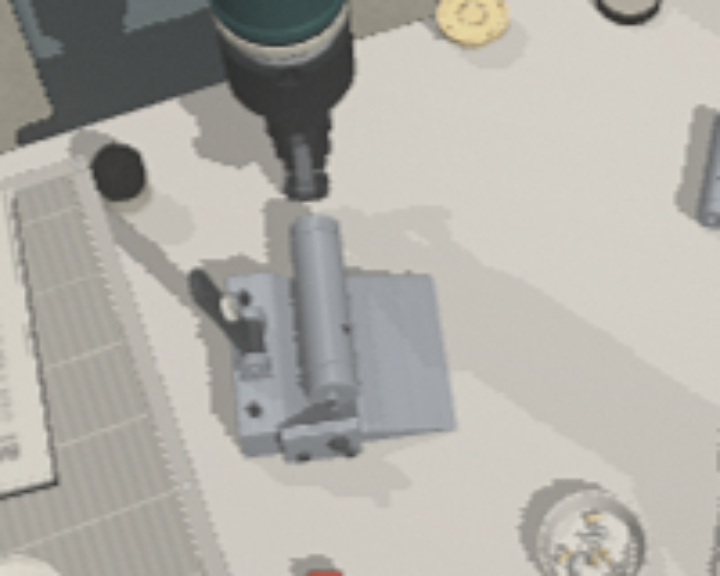

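The shaft is seated in the V and the closed fingers line up with its near end at crop px (316,222). Now I'll push it endwise.

Request:
carry_out:
  series: "0.0048 -0.0012 0 0;0.0048 -0.0012 0 0;0.0039 -0.001 0 0;0.0039 -0.001 0 0;0.0039 -0.001 0 0;0.0039 -0.001 0 0;0.0029 -0.0007 0 0;0.0029 -0.0007 0 0;0 0 0 0"

```text
time: 11.4
tool_pos: [0.5083, 0.0215, 0.0291]
tcp_rot: [-2.478, -1.928, 0.004]
wrist_force: [-4.7, 1.2, 2.3]
width: -0.004
grip_force: 2.4
```

```bash
python3 -c "
from look import *
im,d=look(-14,10,30,60,-120,76)"
```

```text
T [-81.6  -0.8  29.1] [-4.7  0.5  1.6] 11.45
scene -60 74 x -60.0 -40.0 y -14.0 9.8 top y,z -4.9 43.2
scene -40 86 x -40.0 -20.0 y -13.8 9.9 top y,z -4.0 43.1
scene -20 85 x -20.0 -0.0 y -13.6 9.7 top y,z -3.2 43.2
scene 0 88 x 0.0 20.0 y -13.8 9.8 top y,z -2.8 43.5
scene 20 96 x 20.0 40.0 y -13.9 9.9 top y,z -1.5 43.7
scene 40 71 x 40.0 52.0 y -13.6 9.4 top y,z -2.0 43.4
scene 60 60 x 60.0 75.0 y -13.2 10.0 top y,z -1.5 39.8
```

Request:
carry_out:
  series: "0.0019 -0.0005 0 0;0.0019 -0.0005 0 0;0.0019 -0.0005 0 0;0 0 0 0"

```text
time: 11.95
tool_pos: [0.5161, 0.0197, 0.0297]
tcp_rot: [2.479, 1.929, 0.001]
wrist_force: [-1.4, -0.0, -0.4]
width: -0.001
grip_force: 0.6
```

Request:
carry_out:
  series: "0.001 -0.00025 0 0;0.001 -0.00025 0 0"

```text
time: 12.2
tool_pos: [0.5163, 0.0196, 0.0296]
tcp_rot: [-2.478, -1.928, 0.003]
wrist_force: [-7.1, 1.7, 6.1]
width: -0.001
grip_force: 4.0
```

Request:
carry_out:
  series: "0.001 -0.00025 0 0;0.001 -0.00025 0 0"

```text
time: 12.45
tool_pos: [0.5163, 0.0195, 0.0293]
tcp_rot: [-2.476, -1.926, 0.008]
wrist_force: [-11.7, 3.5, 7.5]
width: 0.002
grip_force: 6.5
```

Motion has stopped with the force rising at the expected position, so the end is on the stop. I'll back off, lift, and go behind the keeper.

Request:
carry_out:
  series: "-0.01 0.0025 0 0;-0.014 0.0035 0 0;-0.014 0.0035 0.01 0;0 0 0.04 0;0 0 0.05 0;0 0 0.05 0;0 0 0.02 0;0.02 -0.025 0 0;0.023 -0.032 0 0;0.023 -0.032 0 0;0.02 -0.025 0 0;0.0045 -0.008 0 0;0 0 0 0;0 0 0 0"

```text
time: 14.2
tool_pos: [0.5713, -0.0928, 0.1996]
tcp_rot: [-2.478, -1.93, 0.0]
wrist_force: [-0.7, 0.1, -0.1]
width: 0.003
grip_force: 0.0
```

```bash
python3 - <<'E'
from look import *
P=toV(cloud("top",np.load("top0.npy")))*1e3; print([P[200,u].round() for u in (392,398,405,415,425)])
im,d=look(-14,10,30,60,-120,76)
Q=toV(cloud("scene",d))*1e3
k=Q[(Q[...,2]>62)&(Q[...,2]<135)&(Q[...,1]>-75)&(Q[...,1]<-40)&(Q[...,0]>-20)&(Q[...,0]<40)]
for z in range(62,135,8):
    j=k[(k[:,2]>=z)&(k[:,2]<z+8)]
    if len(j): print(z,j.min(0).round(),j.max(0).round())
cv2.imwrite('pics/i.png',cv2.resize(im[110:270,190:390],None,fx=3.6,fy=3.6))
E
```

```text
[array([ 18., -91.,  -0.]), array([  20., -103.,    6.]), array([  25., -118.,    1.]), array([  30., -139.,    7.]), array([  36., -160.,    6.])]
T [  7.3 -96.2 199.7] [-0.3  0.2  0.8] 14.25
scene -60 80 x -60.0 -40.0 y -13.9 9.8 top y,z -1.9 43.3
scene -40 83 x -40.0 -20.0 y -13.7 9.9 top y,z -3.6 43.5
scene -20 86 x -20.0 -0.0 y -14.0 10.0 top y,z -1.6 43.6
scene 0 93 x 0.0 20.0 y -13.7 9.8 top y,z -2.3 43.4
scene 20 92 x 20.0 40.0 y -13.8 9.9 top y,z -0.6 43.4
scene 40 108 x 40.0 60.0 y -13.9 10.0 top y,z -2.2 43.1
scene 60 64 x 60.0 76.0 y -13.2 9.0 top y,z 0.1 40.0
62 [  2. -56.  62.] [ 20. -49.  69.]
70 [  7. -57.  70.] [ 20. -51.  75.]
78 [  8. -60.  79.] [ 20. -51.  86.]
86 [  3. -63.  86.] [ 20. -51.  94.]
94 [ -1. -64.  94.] [ 20. -53. 102.]
102 [  2. -67. 103.] [ 20. -60. 110.]
110 [  2. -67. 110.] [ 20. -61. 118.]
118 [ -0. -72. 119.] [ 20. -64. 126.]
126 [  4. -71. 126.] [ 18. -65. 131.]
```

View pics/i.png

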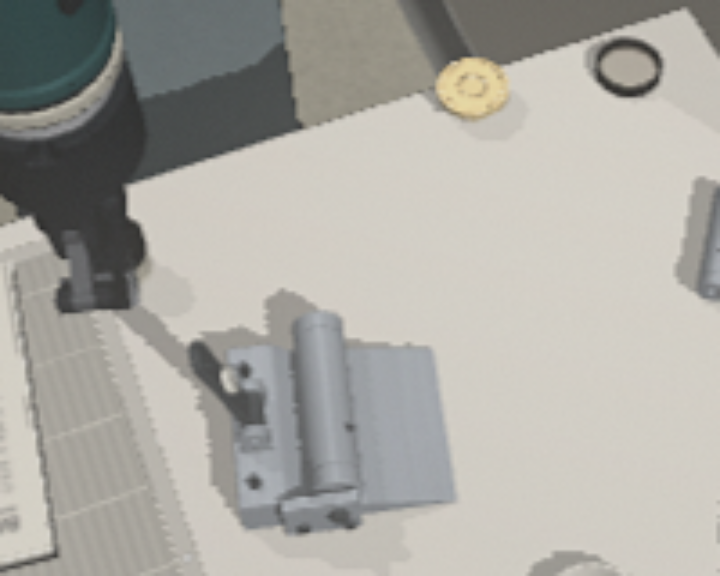

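The shaft is against the stop and the keeper is still leaning back, its tip at crop px (200,355). I'll descend behind it and push it over.

Request:
carry_out:
  series: "0.0019 -0.0005 -0.03 0;0 0 -0.03 0;0 0 -0.015 0;0 0 -0.005 0;0 0 0 0;0.0015 0.0058 0 0;0.0015 0.0058 0 0;0.0015 0.0058 0 0;0.0015 0.0058 0 0;0.0015 0.0058 0 0;0.0015 0.0058 0 0;0.0015 0.0058 0 0;0 0 0 0"

```text
time: 15.88
tool_pos: [0.5845, -0.053, 0.1196]
tcp_rot: [-2.479, -1.93, -0.0]
wrist_force: [0.2, 0.2, 0.5]
width: -0.0
grip_force: 0.0
```

Request:
carry_out:
  series: "0.0015 0.0058 0 0;0.0015 0.0058 0 0;0.0015 0.0058 0 0;0.0015 0.0058 0 0;0 0 0 0"

```text
time: 16.5
tool_pos: [0.5907, -0.0297, 0.1197]
tcp_rot: [-2.479, -1.93, -0.001]
wrist_force: [-0.0, 0.7, 0.1]
width: -0.003
grip_force: 0.0
```

```bash
cat > kp.py <<'E'
from look import *
def kp(name=None):
    for cam in ("scene","top"):
        im,d=eyes.read_camera(cam); Q=toV(cloud(cam,d))*1e3
        if name and cam=="scene": cv2.imwrite(name,cv2.resize(im[130:270,190:370],None,fx=4,fy=4))
        st=bot.read_state();print("T",(toV(st["tool_pos"])*1e3).round(1),st["wrist_force"].round(1),st["time"])
        m=(d>0)&(im.max(-1)<85)&(Q[...,2]>46)&(Q[...,2]<135)&(Q[...,1]>-75)&(Q[...,1]<50)&(Q[...,0]>-3)&(Q[...,0]<24)
        k=Q[m]
        for y in range(-75,50,8):
            j=k[(k[:,1]>=y)&(k[:,1]<y+8)]
            if len(j)>2: print(cam,y,len(j),j[:,2].min().round(),np.median(j[:,2]).round(),j[:,2].max().round())
E
python3 -c "
from kp import *
kp('pics/j.png')"
```

```text
T [ 10.7 -30.7 119.8] [ 0.2  0.1 -0. ] 16.55
scene -51 31 52.0 56.0 65.0
scene -43 33 51.0 70.0 82.0
scene -35 17 76.0 86.0 94.0
scene -27 25 86.0 108.0 134.0
scene -19 29 102.0 117.0 125.0
T [ 10.7 -30.9 119.8] [-0.1  0.1 -0. ] 16.6
```

View pics/j.png

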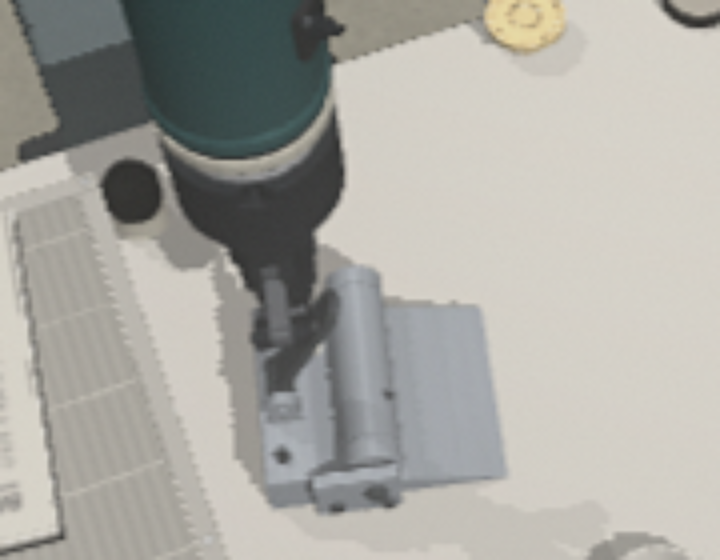

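Request:
carry_out:
  series: "0.0012 0.0046 -0.0038 0;0.0012 0.0046 -0.0038 0;0.0012 0.0046 -0.004 0;0.0012 0.0046 -0.004 0;0.0009 0.0036 -0.005 0;0.0009 0.0036 -0.005 0;0.0007 0.0029 -0.005 0;0.0007 0.0029 -0.005 0;0.0004 0.0016 -0.005 0;0.0004 0.0016 -0.005 0;0 0 0 0;0 0 0 0"

```text
time: 18.1
tool_pos: [0.5993, 0.0042, 0.0741]
tcp_rot: [2.479, 1.929, 0.0]
wrist_force: [0.6, -0.0, 0.7]
width: -0.002
grip_force: 0.0
```

```bash
python3 -c "
from kp import *
kp('pics/k.png')"
```

```text
T [11.   4.6 74.3] [-0.2  0.4 -0.3] 18.15
scene -59 3 52.0 52.0 53.0
scene -51 7 54.0 55.0 57.0
scene -43 3 49.0 52.0 52.0
scene 5 5 91.0 107.0 113.0
scene 13 9 51.0 108.0 134.0
T [11.   4.6 74.4] [-0.3 -0.3  0.9] 18.2
top -51 11 47.0 53.0 56.0
top -43 16 47.0 51.0 56.0
top -35 10 50.0 52.0 56.0
top -27 5 48.0 53.0 55.0
```

View pics/k.png

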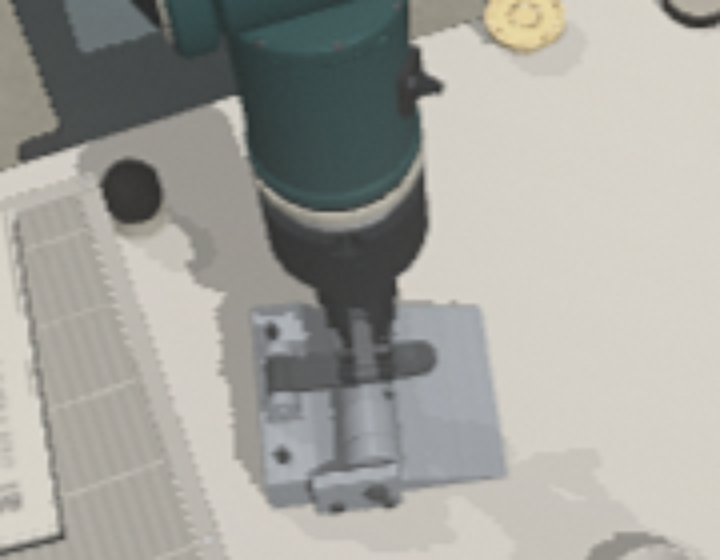

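The keeper now lies across the shaft, nearly level. I'll press down gently to confirm contact.

Request:
carry_out:
  series: "0 0 -0.003 0;0 0 -0.003 0;0 0 -0.002 0;0 0 0 0"

```text
time: 18.7
tool_pos: [0.5992, 0.0042, 0.066]
tcp_rot: [-2.479, -1.929, 0.0]
wrist_force: [-0.0, 0.6, 0.6]
width: -0.003
grip_force: 0.0
```

Request:
carry_out:
  series: "0 0 -0.001 0;0 0 0 0"

```text
time: 18.95
tool_pos: [0.5994, 0.0042, 0.0658]
tcp_rot: [2.479, 1.929, 0.0]
wrist_force: [-2.4, 1.0, 4.5]
width: -0.0
grip_force: 2.5
```

Request:
carry_out:
  series: "0 0 -0.001 0;0 0 0 0"

```text
time: 19.2
tool_pos: [0.5994, 0.0042, 0.0656]
tcp_rot: [2.479, 1.929, -0.0]
wrist_force: [-4.8, -0.3, 10.0]
width: -0.002
grip_force: 5.2
```

Contact came at tip height 51.7 mm, which matches a level arm on the shaft. I'll retract straight up and verify.

Request:
carry_out:
  series: "0 0 0.005 0;0 0 0.015 0;0 0 0.04 0;0 0 0.05 0;0 0 0.05 0;-0.05 -0.02 0.02 0;-0.05 -0.03 0 0;-0.05 -0.03 0 0;0 -0.03 0 0;0 0 0 0;0 0 0 0"

```text
time: 20.58
tool_pos: [0.4496, -0.1055, 0.2446]
tcp_rot: [2.48, 1.928, 0.001]
wrist_force: [-0.2, 0.6, 0.2]
width: 0.002
grip_force: 0.0
```

```bash
python3 -c "
from kp import *
kp('pics/l.png')
look(-14,10,30,60,-120,76,('scene','top'))"
```

```text
T [-107.6 -138.   244.4] [ 0.5  0.  -0.7] 20.625
scene -51 8 52.0 54.0 56.0
scene -35 4 48.0 50.0 50.0
T [-107.7 -137.8  244.3] [ 0.6 -0.5 -0.3] 20.675
top -51 37 49.0 52.0 58.0
top -43 40 47.0 52.0 55.0
top -35 36 47.0 51.0 55.0
top -27 32 48.0 52.0 55.0
top -19 38 48.0 51.0 55.0
top -11 33 46.0 51.0 54.0
top -3 25 47.0 51.0 55.0
top 5 36 47.0 51.0 55.0
top 13 34 46.0 50.0 55.0
top 21 29 48.0 52.0 57.0
top 29 30 49.0 51.0 56.0
top 37 3 48.0 51.0 52.0
T [-107.7 -137.8  244.1] [-0.4 -0.3 -0.4] 20.725
scene -60 81 x -59.0 -40.0 y -13.3 9.8 top y,z -1.7 43.2
scene -40 81 x -40.0 -20.0 y -14.0 9.9 top y,z -2.3 43.4
scene -20 60 x -20.0 -0.0 y -13.9 9.1 top y,z -3.9 45.1
scene 0 116 x 0.0 20.0 y -13.9 9.9 top y,z 1.2 54.4
scene 20 95 x 20.0 40.0 y -13.7 9.9 top y,z -2.3 44.5
scene 40 113 x 40.0 60.0 y -13.8 10.0 top y,z -2.1 43.1
scene 60 59 x 60.0 74.0 y -13.2 9.0 top y,z -1.9 40.4
T [-107.8 -137.8  244. ] [ 0.1  0.6 -0.5] 20.775
top -80 13 x -61.0 -60.0 y -13.8 8.3 top y,z -2.2 41.3
top -60 104 x -60.0 -40.0 y -13.8 9.9 top y,z -2.0 43.3
top -40 105 x -40.0 -20.0 y -13.7 9.6 top y,z 1.1 43.5
top -20 113 x -20.0 -0.0 y -13.9 9.8 top y,z -1.6 47.9
top 0 104 x 0.0 19.0 y -13.7 9.9 top y,z -3.4 54.5
top 20 90 x 22.0 40.0 y -13.5 10.0 top y,z -0.5 43.5
top 40 93 x 40.0 60.0 y -13.6 9.6 top y,z 0.7 43.1
top 60 51 x 60.0 76.0 y -13.1 9.7 top y,z -2.6 40.3
```

View pics/l.png

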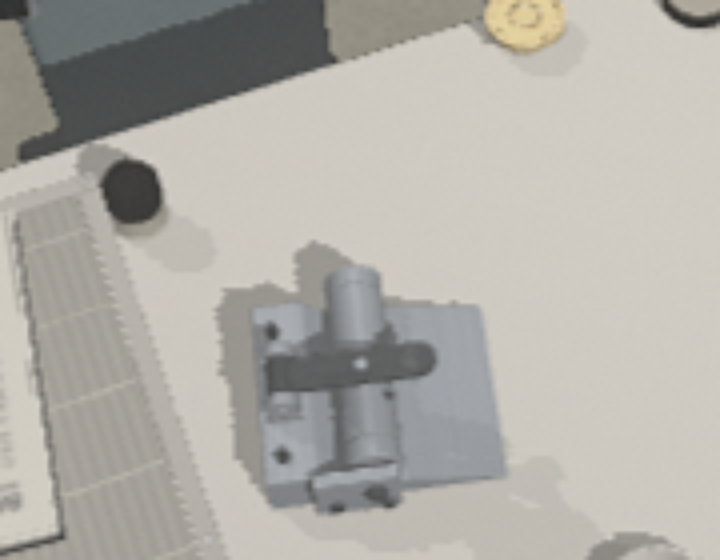

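The keeper is level (about 51 mm top along its length) and lies across the shaft. The shaft is seated, with its near end at x = -60, as expected against the stop, and the robot is clear.

```bash
python3 -c "
from h import *
print(bot.finish_job())"
```

```text
the job is handed in; nothing more can be done
None
```

The job is done and handed in at about 21 s: the shaft was rolled over the ramp into the V, pushed against the stop button, and the keeper is level with its pad resting on the shaft.

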